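# Fit the dry-bath plate and check it with the contact probe

### The job

Lower the aluminium plate over the two pins of the heater until it lies flush (do not drop it), and let go of it. Then take the yellow contact probe and rest its tip gently on the red spot of the plate for half a second, then on the blue spot for half a second, and lay the probe back in its cradle. Leave the burner, the tube rack and the stack of dishes where they stand.

Things in the scene. Friction and masses are not known exactly. Their poses are not given: they have to be found in the camera images.
- heater: Beige heater fixed to the bench, 150 (x) x 190 (y) x 62 mm high, black panel on its -x side. On its flat dark top (110 x 160 mm) two brass pins stand at x = 0, y = -60 and +60 mm: diameter 10 mm, 16 mm high, the upper 7 mm tapered to 4 mm. Origin: centre of its underside, z up
- heater_top (a point): Centre of the heater's hot surface, midway between the pins, 62 mm above the bench; axes as the heater's. The plate's origin belongs here
- plate: Loose aluminium plate 100 (x) x 150 (y) x 12 mm, 0.45 kg, two 14 mm through holes at x = 0, y = -60 and +60 mm; black grip bar in the middle of its top, 14 mm thick (x), 70 mm long (y), from 12 to 40 mm above the underside. Starts flat on the bench. Origin: centre of its underside, z up. It fits the pins either way round
- plate_red (a point): Centre of the red spot, a flat disc of 22 mm diameter on the plate's top, at plate x = -28, y = +30, z = 12 mm
- plate_blue (a point): Centre of the blue spot, a flat disc of 22 mm diameter on the plate's top, at plate x = +28, y = -30, z = 12 mm
- probe: Right-angled probe, 0.17 kg, loose. Yellow 24 x 24 mm handle along x (-65 to 65 mm), grip at its dark middle; black cap to x = -85, black head 22 mm wide at x = 62 to 84, steel stem 14 mm thick down from the head. Origin: centre of the handle's underside, x towards the head, z up; handle spans z = 0 to 24
- probe_tip (a point): Underside of the probe's brass tip, a round foot of 12 mm diameter, at probe x = 73, y = 0, z = -58 mm. The tip is sprung: it gives 9 mm upward, with 1 N at first and 5 N at the end
- cradle: Grey cradle fixed to the bench, base 130 (x) x 80 x 12 mm. Two forked rests 12 mm thick at x = -45 and +45 carry the handle (along x) 75 mm above the bench in slots 29 mm wide, 12 mm deep; flared mouths reach 103 mm height. 78 mm between rests is open for fingers. Origin: underside centre; stored probe origin at 0, 0, 75 mm, tip free beyond +x end
- burner: Bystander: laboratory gas burner, unlit, 145 mm high on a round base of 84 mm diameter, loose. Origin: centre of its underside
- rack: Bystander: blue test-tube rack with capped tubes, 70 (x) x 180 (y) mm, 112 mm high, loose. Origin: centre of its underside
- dishes: Bystander: stack of four pink culture dishes, 94 mm diameter, 64 mm high, loose. Origin: centre of its underside
There are look-alikes about, which are no part of the job. Of the things like the probe, leave any that is purple; of the rest the larger one is meant.

How it is judged:
By the outcome, as a careful person would: the job done as asked, in the order asked, and still so for the second after the job is handed in, with the robot touching nothing.
It also fails if it takes over 64 s, if anything falls off the work surface, if the arm or the gripper's body presses on something with over 40 N, if the wrist force passes 120 N, or if a joint passes its speed limit or range.

### The arm

A 6-joint arm with a two-finger parallel gripper is mounted at the origin on the work surface. World frame = base frame: x ahead of the robot, y to its left, z up, the work surface at z = 0. Lengths are in m, angles in rad, forces in N, time in s.
With the tool pointing down it reaches from about 0.325 to 0.9 m from the base axis. Payload 6.1 kg.
Tool frame: the origin (TCP) lies between the finger pads; the fingertips stand 11 mm ahead of it and the grasp point (between the pads) lies 8 mm behind it (env.finger_overhang is the distance from the TCP to the fingertips, in m); z points along the fingers, y is the line along which they close (so a half turn about z gives the same grasp; the last joint's range is limited). The gripper opens to 85 mm and grips with 20 to 120 N. Pads are 22 mm wide; open, the fingers measure 114 mm over their backs; the gripper's body (76 mm by 85 mm) begins 54 mm behind the grasp point. The pads swing forward as they close: fully open they stand 13 mm farther back than shut.
Start: joints at [-0.126, 0.22, 1.526, -0, 1.395, -0.126], TCP at [0.625, -0, 0.211] pointing down, gripper open.
Joint ranges: [-2.98, 2.98], [-0.91, 2.08], [0.09, 2.57], [-1.24, 4.39], [0.2, 2.65], [-2.68, 2.68]. Speed limits (rad/s): [2.57, 2.57, 3.01, 3.14, 3.14, 3.14].

### API

Orientations are given as [roll, pitch, yaw] about the fixed x, y, z axes, in that order (R = Rz(yaw) Ry(pitch) Rx(roll)).
In Python, from bench import state, eyes, env gives the robot as it stands.
- The arm moves only by the shell command python3 -m pendant 'ROWS' [FORCE]. ROWS is JSON, a list of rows, each a list of 5 numbers: the shift along the tool's x, y, z each as a share of 0.02 m, from -1 to 1, then the turn about the tool's z as a share of 4 degrees, from -1 to 1, then the opening, from 0 (shut) to 1 (fully open). In form: [[tx, ty, tz, yaw, fingers], ...]. A call has 1 to 8 rows; each row shifts and turns the commanded pose from where the row before left it, along the tool's axes as they then stand; what a row does not reach is not made up. A row lasts 1/12 s, in which the tool goes at most 41.7 mm and 7.16 degrees, less where a joint would pass 70% of its speed; a pose out of reach is approached as far as the arm can. A call with a number of a shift or a turn outside -1 to 1 is refused whole. A call with a gripper value outside its range is refused whole. The fingers move at their own pace and stop on an object; FORCE is the grip in N (left out, the last holds). Time passes only in rows, so rows that do not move let the fingers close. It gives the time, the measured TCP pose, the force, the opening and the grip force at its end, in the units of the state.
- state(): the state, without advancing time (a new reading comes with each control period).
- eyes.read_camera(name): name is "scene" or "side" or "wrist"; returns a dict with "image" (420x560x3 uint8, blue, green, red), "camera_matrix" (3x3 intrinsics, pixels), "R" (3x3) and "t" (3): a world point X has camera coordinates R X + t; the wrist camera has in their place "T_tool_cam" (4x4, takes a point from camera to tool coordinates, whose origin is the TCP and whose axes are the flange's). Camera axes: x right, y down, z forward; pixel columns grow to the right and rows downward; lengths in m; the calibration is good to about 2 mm. A picture is of the moment at which its call begins: read the wrist's pose just before it. There is no depth.
- env.job_done(): hands the job in; it is judged then, once.
Trained networks look in a picture, given as the dict that the camera call returned (one of the last four; its "shot" number tells which), for a name from the list of things; names that differ only in an ending like _2 or _b are one class to them, and where a whole thing is asked for, a point or a joint stands for the part that bears it (a point fixed in the world has none). Each returns a list of dicts, best first, with "p" (0 to 1); they miss things now and then, are a little off and sometimes report something else, mostly with a low value. They report only what shows in the picture. A call takes as long as a camera call. They do not tell look-alikes from the thing itself.
- eyes.boxes_of(picture, thing): "at" ([x, y, z] in m, in world coordinates, good to about 4 mm: the middle of the surface that is visible of it).
- eyes.trace(picture, thing): "region" (420x560 bool, what is visible of it).
- eyes.mark_of(picture, thing): "at" ([x, y, z] in m, in world coordinates, good to about 4 mm: a listed point, or the origin of a listed thing).
The state is a dict: "t": time; "q": joint angles; "qvel": joint speeds; "effort": joint torques, N m; "position": TCP position; "eef_rot": TCP orientation; "force": force on the tool from outside, world axes, zero at the start; "torque": the same for the moment, N m; "grip_width": opening from 0.0 (shut) to 1.0 (fully open); "gripper_force": force on a finger pad.
Only numpy, scipy, OpenCV 4.12 (cv2) and the standard library are available. Lean on these libraries where they do the work, as an engineer would, in place of code of your own. Each camera call takes 0.05 s, during which the arm holds its last target. There are 200 camera calls.

## Working session

There is one attempt and no reset: what is moved stays moved. The work goes in short steps, Python scripts to look and compute and a shell command to move; the robot and the scene stay as the last step left them, time stands still between calls to the robot, and variables do not carry over. Pictures are saved under pics/ and viewed, at most 12 in all, crops included, and the job is handed in when it is done.

```bash
ls; mkdir -p pics; python3 - <<'E'
from bench import state, eyes, env
import cv2
s=state();print(s['t'],s['position'],s['eef_rot'],s['grip_width'])
ims=[]
for c in ['scene','side']:
    p=eyes.read_camera(c); cv2.imwrite(f'pics/{c}0.png',p['image'])
    for n in ['heater','heater_top','plate','plate_red','plate_blue','probe','probe_tip','cradle','burner','rack','dishes']:
        for d in eyes.mark_of(p,n): 
            if d['p']>.2: print(c,n,round(d['p'],2),[round(float(v),3) for v in d['at']])
E
```

```text
pics
0.0 [6.24363660e-01 5.66715621e-05 2.09496361e-01] [-3.13966817e+00 -2.14182355e-04  1.57073211e+00] 1.0023988042741818
scene heater 0.76 [0.555, -0.021, 0.002]
scene heater_top 0.76 [0.557, -0.015, 0.064]
scene heater_top 0.5 [0.737, 0.221, 0.001]
scene plate 0.91 [0.496, -0.323, 0.002]
scene plate_red 0.73 [0.459, -0.3, 0.013]
scene probe 0.98 [0.535, 0.297, 0.07]
scene probe 0.94 [0.462, 0.467, 0.012]
scene probe 0.76 [0.344, 0.269, 0.009]
scene probe_tip 0.39 [0.531, 0.3, 0.074]
scene cradle 0.94 [0.542, 0.297, -0.001]
scene burner 0.76 [0.735, 0.222, 0.001]
scene rack 0.65 [0.761, -0.012, -0.0]
scene rack 0.32 [0.492, -0.319, 0.004]
scene dishes 0.56 [0.756, -0.209, -0.001]
scene dishes 0.23 [0.555, -0.019, 0.001]
side heater 0.7 [0.553, -0.019, -0.001]
side heater_top 0.77 [0.558, -0.018, 0.062]
side plate 0.81 [0.494, -0.322, 0.002]
side plate_red 0.85 [0.458, -0.304, 0.012]
side plate_red 0.74 [0.539, 0.296, 0.002]
side probe 0.91 [0.343, 0.269, 0.009]
side probe 0.88 [0.532, 0.297, 0.075]
side probe 0.79 [0.464, 0.466, 0.01]
side probe_tip 0.48 [0.463, 0.394, 0.009]
side cradle 0.94 [0.535, 0.294, -0.002]
side burner 0.86 [0.738, 0.226, 0.002]
side rack 0.67 [0.764, -0.007, 0.004]
side rack 0.58 [0.493, -0.322, 0.002]
side dishes 0.69 [0.538, 0.295, -0.002]
side dishes 0.66 [0.759, -0.206, -0.003]
```

View pics/scene0.png

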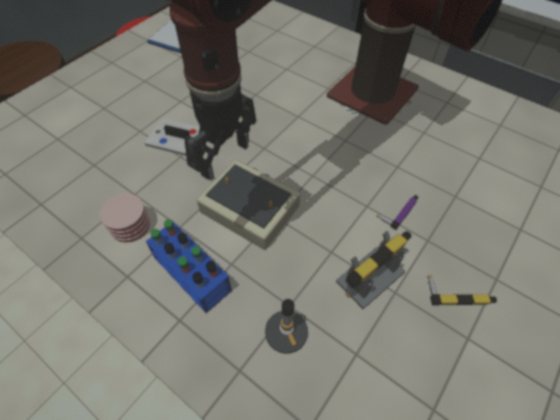

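View pics/side0.png

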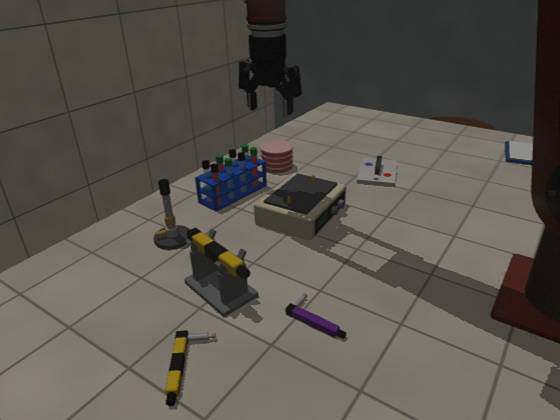

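Probe candidates in the scene view: yellow/black in the cradle (380,260), thin yellow/black on the bench (465,298), and purple (403,210). Purple is excluded. Of the two yellows, the one in the cradle looks thicker and larger, so I'll confirm that with a crop.

```bash
cat > h.py <<'E'
import numpy as np, cv2
from bench import state, eyes, env
from scipy.spatial.transform import Rotation as Ro
def cam(name):
    s=state(); p=eyes.read_camera(name)
    if name=='wrist':
        T=np.eye(4);T[:3,:3]=Ro.from_euler('xyz',s['eef_rot']).as_matrix();T[:3,3]=s['position']
        W=np.linalg.inv(T@np.array(p['T_tool_cam'])); p['R']=W[:3,:3];p['t']=W[:3,3]
    return p
def proj(p,X):
    c=np.asarray(X)@np.array(p['R']).T+np.array(p['t']); u=c@np.array(p['camera_matrix']).T
    return u[...,:2]/u[...,2:]
def ray(p,uv,z):
    uv=np.atleast_2d(uv).astype(float); R=np.array(p['R']);t=np.array(p['t'])
    d=np.c_[uv,np.ones(len(uv))]@np.linalg.inv(np.array(p['camera_matrix'])).T@R; o=-R.T@t
    return o+d*((z-o[2])/d[:,2])[:,None]
E
python3 - <<'E'
from h import *
a=cv2.imread('pics/scene0.png')[180:320,330:510]; b=cv2.imread('pics/side0.png')[210:410,140:360]
a=cv2.resize(a,(400,311),interpolation=2);b=cv2.resize(b,(400,364),interpolation=2)
o=np.zeros((364,800,3),np.uint8);o[:311,:400]=a;o[:,400:]=b;cv2.imwrite('pics/crop1.png',o)
for c in ['scene','side']:
    p=cam(c)
    print(c,'cam pos',-np.array(p['R']).T@p['t'])
    for n,z in [('plate',.006),('probe',.087),('heater',.06),('cradle',.03)]:
        for d in eyes.trace(p,n)[:3]:
            m=d['region'].astype(np.uint8); v,u=np.nonzero(m)
            w=ray(p,np.c_[u,v],z)[:,:2].astype(np.float32)
            r=cv2.minAreaRect(w); print(n,round(d['p'],2),np.round(r[0],3),np.round(r[1],3),round(r[2],1))
E
```

```text
scene cam pos [0.94988367 0.35895303 0.77519846]
plate 0.94 [ 0.502 -0.341] [0.113 0.125] 19.9
probe 0.75 [0.411 0.285] [0.049 0.106] 67.1
probe 0.73 [0.542 0.295] [0.031 0.196] 78.9
probe 0.62 [0.504 0.447] [0.059 0.121] 37.4
heater 0.62 [ 0.57  -0.008] [0.175 0.207] 4.4
cradle 0.87 [0.528 0.296] [0.093 0.172] 76.9
side cam pos [0.06965615 0.75740772 0.54896881]
plate 0.86 [ 0.492 -0.328] [0.104 0.196] 17.7
probe 0.93 [0.306 0.349] [0.048 0.104] 67.2
probe 0.88 [0.537 0.297] [0.037 0.19 ] 76.6
probe 0.6 [0.398 0.503] [0.056 0.119] 37.5
heater 0.63 [0.528 0.023] [0.183 0.257] 3.8
cradle 0.94 [0.558 0.279] [0.122 0.268] 48.4
cradle 0.32 [0.594 0.241] [0.044 0.218] 76.2
```

View pics/crop1.png

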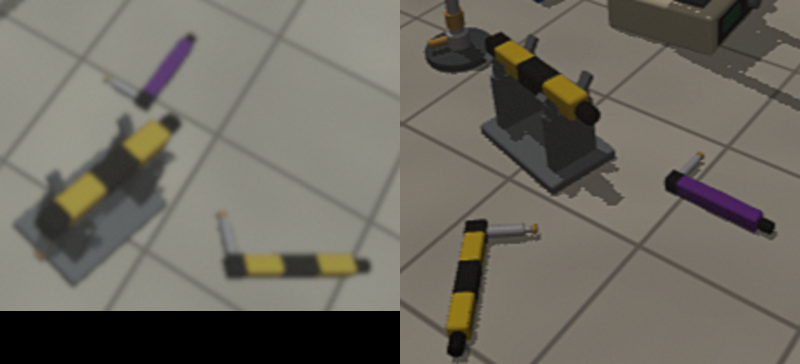

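The crop confirms it. The cradle probe (scene 380,260) is thicker and longer than the bench one, and it is yellow, so it's the one meant. Its head points towards +x with a yaw of about -12°. Now I'll move over the plate.

```bash
python3 -m pendant '[[-0.95,-0.38,0,0,1],[-0.95,-0.38,0,0,1],[-0.95,-0.38,0,0,1],[-0.95,-0.38,0,0,1],[-0.95,-0.38,0,0,1],[-0.95,-0.38,0,0,1],[-0.95,-0.38,0,0,1],[-0.95,-0.38,0,0,1]]' >/dev/null
python3 -m pendant '[[-0.95,-0.38,0,0,1],[-0.95,-0.38,0,0,1],[-0.95,-0.38,0,0,1],[-0.95,-0.38,0,0,1],[-0.95,-0.38,0,0,1],[-0.95,-0.38,0,0,1],[-0.95,-0.38,0,0,1],[-0.95,-0.38,0,0,1]]' >/dev/null
python3 -m pendant '[[-0.95,-0.38,0,0,1],[0,0,0,-0.9,1],[0,0,0,-0.9,1],[0,0,0,-0.9,1],[0,0,0,-0.9,1],[0,0,0,-0.9,1],[0,0,0,0,1],[0,0,0,0,1]]'
python3 - <<'E'
from h import *
p=cam('wrist'); cv2.imwrite('pics/w1.png',p['image'])
print(state()['position'],state()['eef_rot'])
for n in ['plate','plate_red','plate_blue']:
    for d in eyes.mark_of(p,n): print(n,round(d['p'],2),np.round(d['at'],4))
E
```

```text
t: 3.7
position: [0.4958, -0.323, 0.2106]
eef_rot: [3.142, 0.0, 1.883]
force: [-0.0, -1.0, -0.4]
grip_width: 0.998
gripper_force: 0.0
[ 0.49579216 -0.32298828  0.21062983] [3.14156205e+00 2.55884169e-05 1.88297342e+00]
plate 0.59 [ 0.4994 -0.3211  0.0015]
plate_red 0.81 [ 0.4578 -0.3027  0.01  ]
plate_blue 0.64 [ 0.5279 -0.3405  0.008 ]
```

View pics/w1.png

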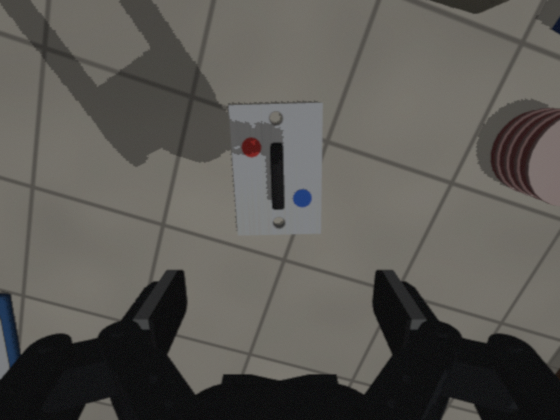

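The wrist view shows the plate with the red spot at (251,147), the blue at (302,198), the holes at (276,118) and (279,222), and the bar upright. I'll measure from it.

```bash
cat >> h.py <<'E'
def blob(img,kind,roi=None):
    b,g,r=[img[...,i].astype(int) for i in range(3)]
    m={'red':(r>g+50)&(r>b+50),'blue':(b>r+50)&(b>g+25)}[kind]
    if roi is not None:
        k=np.zeros_like(m);k[roi[1]:roi[3],roi[0]:roi[2]]=1;m=m&k
    n,l,st,ce=cv2.connectedComponentsWithStats(m.astype(np.uint8)); i=1+np.argmax(st[1:,4]); return ce[i],st[i,4]
E
python3 - <<'E'
from h import *
s=state();p=cam('wrist');im=p['image']
r,na=blob(im,'red',(200,90,350,250));b,nb=blob(im,'blue',(200,90,350,250));print(r,na,b,nb)
R=ray(p,r,.012)[0];B=ray(p,b,.012)[0]
c=(R+B)/2; d=(R-B)[:2]; print('R',R,'B',B,'c',c,'len',np.linalg.norm(d),'(0.0821) yaw',np.degrees(np.arctan2(d[1],d[0])-np.arctan2(.06,-.056)))
g=cv2.cvtColor(im,6)
w=(g>110).astype(np.uint8); k=np.zeros_like(w);k[95:245,220:335]=1; 
q=cv2.medianBlur(im,3);hs=cv2.cvtColor(q,40)
for thr in (105,115,125,135):
    m=((g>thr)&(k>0)).astype(np.uint8); n,l,st,ce=cv2.connectedComponentsWithStats(m); i=1+np.argmax(st[1:,4])
    v,u=np.nonzero(l==i); rr=cv2.minAreaRect(ray(p,np.c_[u,v],.012)[:,:2].astype(np.float32)); print(thr,rr)
D=((g<60)&(k>0)).astype(np.uint8); n,l,st,ce=cv2.connectedComponentsWithStats(D); i=1+np.argmax(st[1:,4]);v,u=np.nonzero(l==i)
print('bar',cv2.minAreaRect(ray(p,np.c_[u,v],.035)[:,:2].astype(np.float32)))
hh=ray(p,[[276,118],[279,222]],.012);print(hh,hh.mean(0))
print('TCP',s['position'])
E
```

```text
[250.98015873 147.27777778] 252 [301.91735537 197.88429752] 242
R [ 0.45689479 -0.30407409  0.012     ] B [ 0.52953335 -0.34173738  0.012     ] c [ 0.49321407 -0.32290574  0.012     ] len 0.08182226623515834 (0.0821) yaw 19.568069588993996
105 ((0.49377867579460144, -0.32484808564186096), (0.138192817568779, 0.1712929904460907), 17.98828125)
115 ((0.4936387240886688, -0.3285628855228424), (0.13561658561229706, 0.1642981320619583), 17.98227882385254)
125 ((0.4933328628540039, -0.3230802118778229), (0.09846654534339905, 0.14792309701442719), 19.444820404052734)Traceback (most recent call last):
  File "<stdin>", line 10, in <module>
    return _wrapfunc(a, 'argmax', axis=axis, out=out, **kwds)
    return bound(*args, **kwds)
ValueError: attempt to get argmax of an empty sequence
```

```bash
python3 -m pendant '[[0,-0.12,0.9,-0.4,1],[0,0,1,0,1],[0,0,1,0,1],[0,0,1,0,1],[0,0,1,0,1],[0,0,1,0,1],[0,0,1,0,1],[0,0,1,0,1]]' >/dev/null
python3 -m pendant '[[0,0,0.8,0,1],[0,0,0.5,0,1],[0,0,0,0,1]]'
python3 -m pendant '[[0,0,0,0,0],[0,0,0,0,0],[0,0,0,0,0],[0,0,0,0,0],[0,0,0,0,0],[0,0,0,0,0]]' 60
```

```text
t: 4.87
position: [0.4919, -0.3224, 0.0239]
eef_rot: [-3.139, -0.004, 1.912]
force: [0.1, 0.5, -0.3]
grip_width: 1.0
gripper_force: 0.0
t: 5.37
position: [0.4938, -0.324, 0.0272]
eef_rot: [3.141, 0.001, 1.913]
force: [0.1, -0.7, -0.7]
grip_width: 0.147
gripper_force: 0.0
```

```bash
python3 -m pendant '[[0,0,0,0,0],[0,0,0,0,0],[0,0,-0.5,0,0],[0,0,-1,0,0],[0,0,-1,0,0],[0,0,-1,0,0],[0,0,-1,0,0],[0,0,-1,0,0]]' 80
python3 -m pendant '[[0,0,-1,0,0],[0,0,-1,0,0],[0,0,-0.5,0,0],[0,0,0,0,0]]'
python3 - <<'E'
from h import *
pw=cam('wrist');a=pw['image'];p=cam('scene')['image'][140:250,190:310];q=cam('side')['image'][160:240,245:355]
o=np.zeros((600,800,3),np.uint8);o[:300,:400]=cv2.resize(a,(400,300));o[300:,:400]=cv2.resize(q,(400,300),interpolation=2)
o[:366,400:]=cv2.resize(p,(400,366),interpolation=2);cv2.imwrite('pics/c2.png',o)
E
```

```text
t: 6.03
position: [0.4935, -0.3237, 0.1384]
eef_rot: [3.141, 0.0, 1.913]
force: [0.7, -0.1, 0.5]
grip_width: -0.003
gripper_force: 0.0
t: 6.37
position: [0.495, -0.325, 0.1904]
eef_rot: [3.139, 0.005, 1.913]
force: [0.1, -0.1, -1.0]
grip_width: 0.003
gripper_force: 0.0
```

View pics/c2.png

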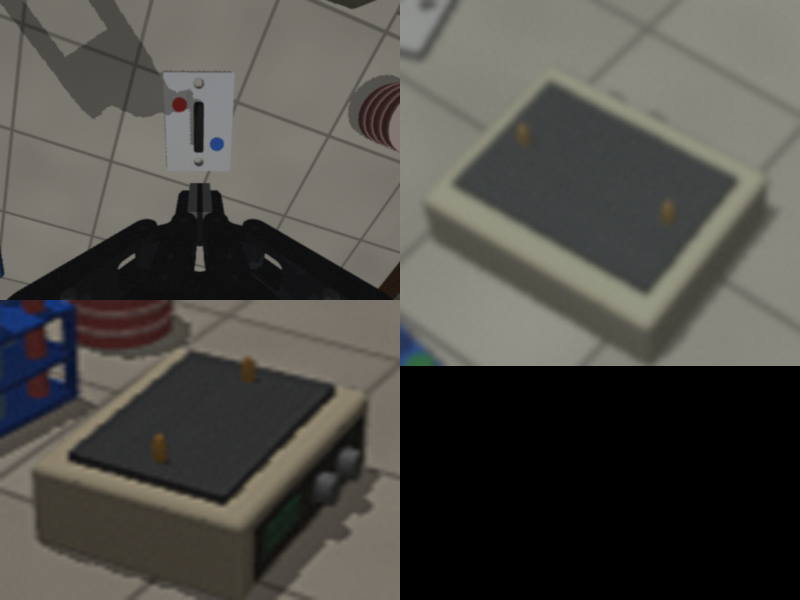

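The plate stayed on the bench and the fingers closed on nothing. The heater crops show the pins clearly. I'll check whether the plate moved, then triangulate the pins.

```bash
cat >> h.py <<'E'
def plate(p,z,roi=None):
    r,na=blob(p['image'],'red',roi);b,nb=blob(p['image'],'blue',roi)
    R=ray(p,r,z)[0];B=ray(p,b,z)[0];d=(R-B)[:2]
    return np.round((R+B)[:2]/2,4),round(np.linalg.norm(d),4),round(np.degrees(np.arctan2(d[1],d[0])-np.arctan2(.06,-.056)),2),na,nb
def pins():
    out=[]
    for c,roi in (('scene',(190,140,310,250)),('side',(270,165,330,215))):
        p=cam(c);b,g,r=[p['image'][...,i].astype(int) for i in range(3)]
        m=(r>b*1.8)&(r>60);k=np.zeros_like(m);k[roi[1]:roi[3],roi[0]:roi[2]]=1
        n,l,st,ce=cv2.connectedComponentsWithStats((m&k).astype(np.uint8))
        i=1+np.argsort(-st[1:,4])[:2]; w=ray(p,ce[i],.070); print(c,np.round(ce[i],1).tolist(),st[i,4])
        w=w[np.argsort(w[:,1])]; out.append((p,ce[i],w)); d=w[1]-w[0]
        print(np.round(w[:,:2],4).tolist(),'c',np.round(w.mean(0)[:2],4),'len',np.linalg.norm(d),'yaw',np.degrees(np.arctan2(-d[0],d[1])))
E
python3 - <<'E'
from h import *
s=state();p=cam('wrist');print(plate(p,.012,(200,80,350,270)),s['position'])
g=cv2.cvtColor(p['image'],6)
m=np.zeros_like(g);m[115:230,262:295]=(g<75)[115:230,262:295]
n,l,st,ce=cv2.connectedComponentsWithStats(m);i=1+np.argmax(st[1:,4]);print(st[i]);v,u=np.nonzero(l==i)
for z in (.012,.04):print('bar',z,cv2.minAreaRect(ray(p,np.c_[u,v],z)[:,:2].astype(np.float32)))
for n in ('scene','side'):
    q=cam(n);print(n,plate(q,.012,(145,110,205,160) if n=='scene' else (355,150,400,190)))
pins()
print([ (round(d['p'],2),np.round(d['at'],3)) for d in eyes.mark_of(q,'plate')][:2])
E
```

```text
(array([ 0.4932, -0.3229]), np.float64(0.0819), np.float64(19.42), np.int32(296), np.int32(282)) [ 0.49297012 -0.32328137  0.18541855]
[273 146  14  72 982]
bar 0.012 ((0.4941338002681732, -0.3267720341682434), (0.014151685871183872, 0.07746370136737823), 20.012353897094727)
bar 0.04 ((0.491805762052536, -0.32020464539527893), (0.012974167242646217, 0.07101808488368988), 20.012218475341797)Traceback (most recent call last):
  File "<stdin>", line 8, in <module>
  File "h.py", line 24, in plate
    r,na=blob(p['image'],'red',roi);b,nb=blob(p['image'],'blue',roi)
         ~~~~^^^^^^^^^^^^^^^^^^^^^^
  File "h.py", line 22, in blob
    n,l,st,ce=cv2.connectedComponentsWithStats(m.astype(np.uint8)); i=1+np.argmax(st[1:,4]); return ce[i],st[i,4]
                                                                        ~~~~~~~~~^^^^^^^^^^
    return _wrapfunc(a, 'argmax', axis=axis, out=out, **kwds)
    return bound(*args, **kwds)
ValueError: attempt to get argmax of an empty sequence
```

```bash
python3 -m pendant '[[0,0,0,0,1],[0,0,1,0,1],[0,0,1,0,1],[0,0,1,0,1],[0,0,1,0,1],[0,0,1,0,1],[0,0,1,0,1],[0,0,1,0,1]]'
python3 -m pendant '[[0,0,0.6,0,1],[0,0,0.4,0,1],[0,0,0,0,1]]'
python3 -m pendant '[[0,0,0,0,0],[0,0,0,0,0],[0,0,0,0,0],[0,0,0,0,0],[0,0,0,0,0],[0,0,0,0,0],[0,0,0,0,0],[0,0,0,0,0]]' 80
python3 -m pendant '[[0,0,0,0,0],[0,0,0,0,0]]'
python3 - <<'E'
from h import *
p=cam('wrist');cv2.imwrite('pics/w3.png',p['image'])
pins()
E
```

```text
t: 7.28
position: [0.4929, -0.3233, 0.0447]
eef_rot: [-3.141, -0.001, 1.913]
force: [-0.5, -0.0, -0.6]
grip_width: 0.998
gripper_force: 0.0
t: 7.53
position: [0.4922, -0.3226, 0.0243]
eef_rot: [-3.14, -0.003, 1.913]
force: [-0.6, -0.0, 0.8]
grip_width: 1.004
gripper_force: 0.0
t: 8.2
position: [0.4935, -0.3237, 0.0267]
eef_rot: [3.142, 0.0, 1.913]
force: [0.7, -0.9, 0.6]
grip_width: 0.0
gripper_force: 0.0
t: 8.37
position: [0.4935, -0.3237, 0.0266]
eef_rot: [-3.142, -0.0, 1.913]
force: [-0.5, 0.2, -0.2]
grip_width: -0.004
gripper_force: 0.0
scene [] []Traceback (most recent call last):
  File "<stdin>", line 3, in <module>
  File "h.py", line 34, in pins
    w=w[np.argsort(w[:,1])]; out.append((p,ce[i],w)); d=w[1]-w[0]
                                                        ~^^^
IndexError: index 1 is out of bounds for axis 0 with size 0
```

View pics/w3.png

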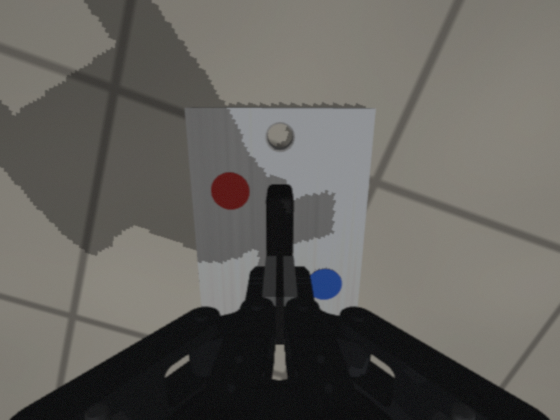

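```bash
python3 - <<'E'
from h import *
s=state();p=cam('wrist');T=np.array(p['T_tool_cam']);print(np.round(T,3),p['camera_matrix'],env.finger_overhang)
Ti=np.linalg.inv(T);K=np.array(p['camera_matrix'])
for X in [(0,0,.011),(0,0,0),(0,0,-.008),(0,0,-.03),(0,0,-.05)]:
    c=(Ti@np.r_[X,1])[:3];u=K@c;print(X,np.round(u[:2]/u[2],1))
print(plate(p,.012),s['position'],s['eef_rot'])
E
```

```text
[[ 0.001 -0.949 -0.316  0.08 ]
 [ 1.     0.001  0.    -0.   ]
 [-0.    -0.316  0.949 -0.163]
 [ 0.     0.     0.     1.   ]] [[325.45715997   0.         279.32116696]
 [  0.         325.45715997 207.49870941]
 [  0.           0.           1.        ]] 0.011
(0, 0, 0.011) [279.3 243.8]
(0, 0, 0) [279.3 252.2]
(0, 0, -0.008) [279.3 259. ]
(0, 0, -0.03) [279.3 281. ]
(0, 0, -0.05) [279.3 307. ]
(array([ 0.4934, -0.3224]), np.float64(0.0826), np.float64(19.85), np.int32(1043), np.int32(764)) [ 0.49347182 -0.32373275  0.02655094] [-3.14154796e+00 -7.96370049e-05  1.91287275e+00]
```

```bash
python3 - <<'E'
from h import *
s=state();P=np.array(s['position']);o=np.zeros((600,800,3),np.uint8)
w=cam('wrist');o[:300,:400]=cv2.resize(w['image'][170:320,180:380],(400,300),interpolation=2)
for i,c in enumerate(['side','scene']):
    p=cam(c);im=p['image'].copy()
    us=proj(p,np.array([P+[0,0,-.011],P+[0,0,.013],P+[0,0,.03]]));print(c,np.round(us,1).tolist())
    x,y=map(int,us[1]);x=min(max(x,50),510)
    cr=cv2.resize(im[max(y-60,0):y+40,x-50:x+50],(400,400) if i==0 else (300,300),interpolation=2)
    if i==0:o[0:400,400:]=cr
    else:o[300:,:300]=cr
cv2.imwrite('pics/c4.png',o)
E
```

```text
side [[377.6, 167.1], [378.4, 159.3], [378.9, 153.6]]
scene [[177.1, 135.0], [175.2, 128.4], [173.9, 123.6]]
```

View pics/c4.png

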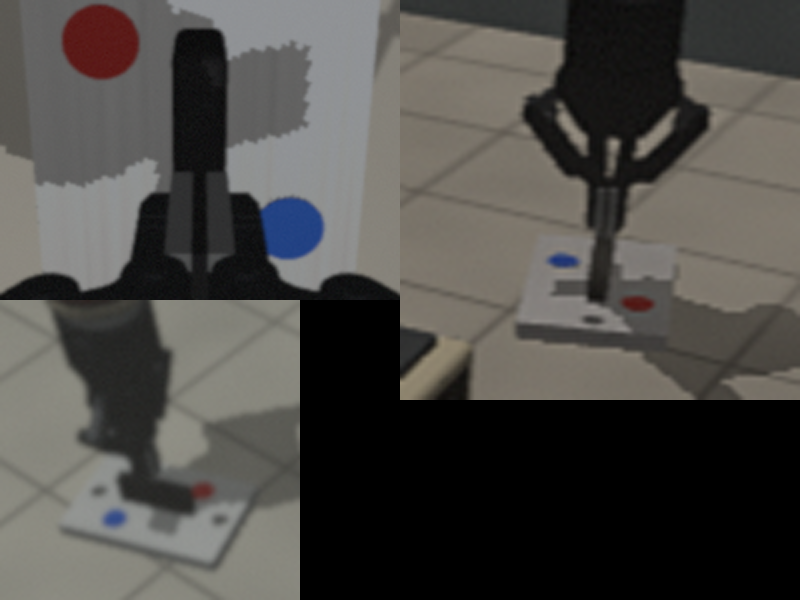

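The fingertips are just above the bar top (side crop around (605,190)), so the real fingertips sit about 25 mm higher than stated. I'll find the true tip height by feeling gently for the bar top.

```bash
for i in 1 2 3; do python3 -m pendant '[[0,0,0.1,0,0],[0,0,0,0,0]]' 20 | egrep 'pos|^force'; done
```

```text
position: [0.4933, -0.3236, 0.0242]
force: [0.7, 0.5, 0.2]
position: [0.4933, -0.3236, 0.0221]
force: [-0.7, 0.5, 0.7]
position: [0.4933, -0.3236, 0.0202]
force: [-0.1, 0.9, 0.0]
```

```bash
for i in 1 2 3 4; do python3 -m pendant '[[0,0,0.1,0,0],[0,0,0,0,0]]' 20 | egrep 'pos|^force'; done
```

```text
position: [0.4937, -0.3239, 0.0194]
force: [-1.1, 0.8, 5.5]
position: [0.4938, -0.3239, 0.0193]
force: [-7.5, 4.6, 20.2]
position: [0.4938, -0.324, 0.0192]
force: [-13.9, 10.3, 33.7]
position: [0.4939, -0.324, 0.0191]
force: [-18.2, 14.4, 48.2]
```

```bash
python3 -m pendant '[[0,0,-1,0,0],[0,0,0,0,1],[0,0,0,0,1],[0,0,0,0,1],[0,0,0,0,1],[0,0,0,0,1],[0,0,0,0,1],[0,0,0,0,1]]' 80 |tail -3
python3 -m pendant '[[0,0,0.6,0,1],[0,0,0.6,0,1],[0,0,0.4,0,1],[0,0,0.2,0,1],[0,0,0,0,1]]'
python3 -m pendant '[[0,0,0,0,0],[0,0,0,0,0],[0,0,0,0,0],[0,0,0,0,0],[0,0,0,0,0],[0,0,0,0,0],[0,0,0,0,0]]'
python3 - <<'E'
from h import *
s=state();p=cam('wrist');print(plate(p,.012),s['position'],s['grip_width'],s['gripper_force'])
E
```

```text
force: [-1.1, 0.1, -0.0]
grip_width: 0.974
gripper_force: 0.0
t: 10.92
position: [0.4921, -0.3226, -0.0057]
eef_rot: [-3.14, -0.003, 1.913]
force: [-0.6, -0.5, -0.1]
grip_width: 0.999
gripper_force: 0.0
t: 11.5
position: [0.4938, -0.3241, -0.0027]
eef_rot: [3.141, 0.001, 1.913]
force: [-0.6, -0.9, 4.1]
grip_width: 0.145
gripper_force: 80.8
(array([ 0.4948, -0.3194]), np.float64(0.0822), np.float64(24.63), np.int32(1457), np.int32(228)) [ 0.49380535 -0.32410951 -0.00272915] 0.14521095376101936 80.76481819152832
```

```bash
python3 -m pendant '[[0,0,-0.3,0,0],[0,0,-0.8,0,0],[0,0,-1,0,0],[0,0,-1,0,0],[0,0,-1,0,0],[0,0,-1,0,0],[0,0,-0.6,0,0],[0,0,0,0,0]]'
python3 - <<'E'
from h import *
s=state();p=cam('wrist');zt=s['position'][2]+.0027+.012;print('held',plate(p,zt),s['position'],s['eef_rot'])
obs=[]
for c,gs in (('scene',[(227,180),(270.4,203.7)]),('side',[(313.2,178.7),(289,199)])):
    p=cam(c);im=p['image'].astype(int);sc=im[...,2]-im[...,0]
    print(c,sc[170:190,227].tolist() if c=='scene' else sc[170:190,313].tolist())
    cs=[]
    for g in gs:
        x,y=map(round,g);W=sc[y-9:y+10,x-7:x+8]; m=W>W.max()*.5
        n,l,st,ce=cv2.connectedComponentsWithStats(m.astype(np.uint8));i=1+np.argmax(st[1:,4])
        cs.append(ce[i]+[x-7,y-9]);print(st[i],np.round(cs[-1],1))
    obs.append((p,cs));w=ray(p,cs,.070);w=w[np.argsort(w[:,1])];d=w[1]-w[0]
    print(np.round(w[:,:2],4).tolist(),'c',np.round(w.mean(0)[:2],4),'len',np.linalg.norm(d),'yaw',np.degrees(np.arctan2(-d[0],d[1])))
P=[np.array(p['camera_matrix'])@np.c_[p['R'],p['t']] for p,_ in obs]
X=cv2.triangulatePoints(P[0],P[1],np.array(obs[0][1]).T,np.array(obs[1][1]).T);X=(X[:3]/X[3]).T;print(X)
d=X[1]-X[0];d=d if d[1]>0 else -d;print('c',X.mean(0),'len',np.linalg.norm(d),'yaw',np.degrees(np.arctan2(-d[0],d[1])))
E
```

```text
t: 12.22
position: [0.495, -0.3249, 0.1136]
eef_rot: [3.139, 0.004, 1.913]
force: [0.5, 0.0, -4.1]
grip_width: 0.144
gripper_force: 79.8
held (array([ 0.4959, -0.3201]), np.float64(0.0822), np.float64(24.54), np.int32(1457), np.int32(227)) [ 0.49496831 -0.32490247  0.11359728] [3.13912652 0.00416438 1.91290626]
scene [16, 11, 6, 2, -1, -1, 5, 19, 33, 38, 37, 34, 29, 20, 6, -1, -3, -3, -3, -3]
[ 5  6  4  6 19] [226.5 179.8]
[ 6  6  3  6 18] [270.  203.5]
[[0.5597, -0.0807], [0.552, 0.0396]] c [ 0.5559 -0.0206] len 0.12051349415117192 yaw 3.6722290765870143
side [16, 16, 17, 16, 18, 50, 54, 50, 45, 42, 43, 37, 0, -1, 0, 1, 0, 0, 0, -2]
[ 6  5  3  7 20] [313.  177.8]
[ 5  6  4  7 21] [288.3 199. ]
[[0.5577, -0.0756], [0.5504, 0.0437]] c [ 0.5541 -0.016 ] len 0.11949947533871476 yaw 3.4857357681339627
[[ 0.55975387 -0.08052838  0.06819906]
 [ 0.55206062  0.03998331  0.06849702]]
c [ 0.55590724 -0.02027254  0.06834804] len 0.12075736330761244 yaw 3.6527035659331477
```

```bash
python3 -m pendant '[[0,0,0,1,0],[0,0,0,1,0],[0,0,0,1,0],[0,0,0,1,0],[0.5,0.3,0,0,0],[1,0.6,0,0,0],[1,0.6,0,0,0],[1,0.6,0,0,0]]'>/dev/null
python3 -m pendant '[[1,0.6,0,0,0],[1,0.6,0,0,0],[0.8,0.4,0,0,0],[0.4,0.2,0,0,0],[0,0,0,0,0],[0,0,0,0,0]]'
cat >> h.py <<'E'
def wpin(lo=80,hi=480):
    s=state();p=cam('wrist');im=p['image'].astype(int);sc=(im[...,2]-im[...,0]);b=im[...,0]
    m=(im[...,2]>1.6*b)&(sc>20);m[115:]=0;m[:,:lo]=0;m[:,hi:]=0
    n,l,st,ce=cv2.connectedComponentsWithStats(m.astype(np.uint8));
    i=1+np.argmax(st[1:,4]);v,u=np.nonzero(l==i);print('pin px',st[i],ce[i]);
    # fit: project pin model, match centroid
    Y=np.linspace(0,.016,9)
    def cen(x,y):return proj(p,np.c_[np.full(9,x),np.full(9,y),.062+Y])
    w=ray(p,ce[i],.069)[0]
    print('pin world',np.round(w,4),'TCP',np.round(s['position'],4),'yaw',np.degrees(s['eef_rot'][2]));return p,w
E
python3 - <<'E'
from h import *
p,w=wpin();cv2.imwrite('pics/w5.png',p['image'])
E
```

```text
t: 13.53
position: [0.5624, -0.1847, 0.1097]
eef_rot: [-3.14, -0.0, 1.636]
force: [0.6, 0.5, -4.9]
grip_width: 0.147
gripper_force: 79.7
pin px [279  45  17  19 249] [286.64658635  53.95582329]
pin world [ 0.5599 -0.0798  0.069 ] TCP [ 0.5624 -0.1847  0.1097] yaw 93.71772097610076
```

View pics/w5.png

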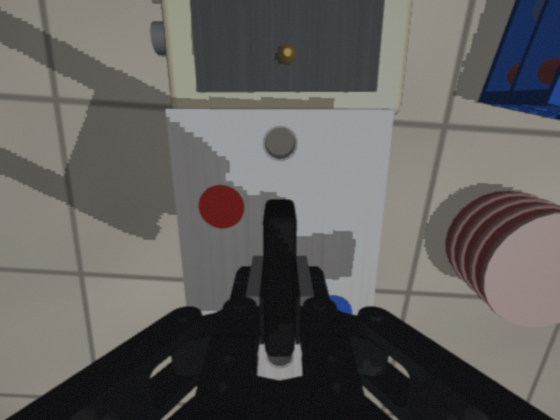

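The south pin is at (287,54), and the hole of the held plate is at (281,142) with the red spot at (222,206). Now the other pin.

```bash
python3 -m pendant '[[0.5,0,0,0,0],[1,0,0,0,0],[1,0,0,0,0],[1,0,0,0,0],[1,0,0,0,0],[1,0,0,0,0],[0.5,0,0,0,0],[0,0,0,0,0]]'>/dev/null
python3 -m pendant '[[0,0,0,0,0],[0,0,0,0,0]]'
python3 - <<'E'
from h import *
p,w=wpin()
s=state();P=np.array(s['position']);zt=P[2]+.0027+.012
yw=s['eef_rot'][2];tx=np.array([np.cos(yw),np.sin(yw)]);ty=np.array([np.sin(yw),-np.cos(yw)])
r,_=blob(p['image'],'red',(180,160,270,250));R=ray(p,r,zt)[0][:2]-P[:2];print('red rel tool',R@tx,R@ty,'(.030,-.028 nominal)')
g=cv2.cvtColor(p['image'],6)
W=cv2.GaussianBlur(g,(5,5),1)[118:168,255:308]
ci=cv2.HoughCircles(W,cv2.HOUGH_GRADIENT,1,30,param1=60,param2=8,minRadius=12,maxRadius=20);print(ci)
if ci is not None:
    H=ray(p,ci[0,0,:2]+[255,118],zt)[0][:2]-P[:2];print('hole rel tool',H@tx,H@ty)
E
```

```text
t: 14.42
position: [0.5555, -0.0663, 0.1108]
eef_rot: [3.141, 0.001, 1.633]
force: [-0.5, -0.4, -4.3]
grip_width: 0.144
gripper_force: 79.7
pin px [277  42  16  20 246] [284.28861789  51.29268293]
pin world [0.5519 0.0399 0.069 ] TCP [ 0.5555 -0.0663  0.1108] yaw 93.56759877474468
red rel tool 0.03166398748906956 -0.0278654235311224 (.030,-.028 nominal)
[[[24.5 24.5 15.2]]]
hole rel tool 0.0619326767575854 0.00021314411382041855
```

```bash
python3 -m pendant '[[0.7,0.1,0,-0.05,0],[0.8,0.06,0,0,0],[0.5,0,0,0,0],[0.22,0,0,0,0],[0,0,0.7,0,0],[0,0,0.6,0,0],[0,0,0.3,0,0],[0,0,0,0,0]]'
python3 -m pendant '[[0,0,0,0,0],[0,0,0,0,0]]'
python3 - <<'E'
from h import *
s=state();P=np.array(s['position']);yw=s['eef_rot'][2];tx=np.array([np.cos(yw),np.sin(yw)]);ty=np.array([np.sin(yw),-np.cos(yw)])
c=np.array([.5559,-.01995])-P[:2];print('plate needs x,y',c@tx-.0018,c@ty,'yaw',93.83-np.degrees(yw),P)
for n in ('scene','side'):
    p=cam(n)
    try:print(n,plate(p,P[2]+.0147,(190,120,320,260) if n=='scene' else (250,130,350,240)))
    except Exception as e:print(n,e)
E
```

```text
t: 15.13
position: [0.5537, -0.021, 0.0761]
eef_rot: [-3.137, -0.001, 1.637]
force: [-0.5, 0.1, -4.7]
grip_width: 0.144
gripper_force: 79.5
t: 15.3
position: [0.556, -0.0212, 0.0789]
eef_rot: [3.141, 0.0, 1.637]
force: [-0.2, -0.2, -3.6]
grip_width: 0.143
gripper_force: 79.5
plate needs x,y -0.0005251710942548926 -1.796339989630272e-05 yaw 0.0514564523855654 [ 0.55600194 -0.02122087  0.07890428]
scene (array([0.6361, 0.002 ]), np.float64(0.2227), np.float64(44.47), np.int32(13), np.int32(58))
side (array([ 0.6104, -0.0102]), np.float64(0.1736), np.float64(33.3), np.int32(25), np.int32(61))
```

```bash
python3 -m pendant '[[-0.02,0,0.2,0,0],[0,0,0.2,0,0],[0,0,0.1,0,0],[0,0,0,0,0]]' | egrep 'pos|^force'
python3 -m pendant '[[0,0,0.15,0,0],[0,0,0.1,0,0],[0,0,0,0,0]]' | egrep 'pos|^force'
python3 -m pendant '[[0,0,0.08,0,0],[0,0,0,0,0]]' | egrep 'pos|^force'
```

```text
position: [0.555, -0.0211, 0.0677]
force: [-0.5, 0.3, -3.7]
position: [0.5553, -0.0211, 0.063]
force: [0.4, -0.0, -4.3]
position: [0.5556, -0.0212, 0.0618]
force: [-0.1, 0.1, -3.8]
```

```bash
for i in 1 2 3; do python3 -m pendant '[[0,0,0.04,0,0],[0,0,0,0,0]]' | egrep 'pos|^force'; done
```

```text
position: [0.5557, -0.0212, 0.0611]
force: [-0.3, -0.7, -3.4]
position: [0.5557, -0.0212, 0.0603]
force: [-0.3, 0.7, -4.0]
position: [0.5557, -0.0212, 0.0595]
force: [0.2, 0.6, -3.9]
```

```bash
for i in 1 2 3; do python3 -m pendant '[[0,0,0.03,0,0],[0,0,0,0,0]]' | egrep 'pos|^force'; done
```

```text
position: [0.5558, -0.0212, 0.0592]
force: [-1.0, -0.4, -1.7]
position: [0.5558, -0.0213, 0.0593]
force: [-3.6, 0.7, 4.5]
position: [0.5558, -0.0212, 0.0592]
force: [-6.8, 0.6, 10.1]
```

```bash
python3 -m pendant '[[0,0,-0.04,0,0],[0,0,0,0,1],[0,0,0,0,1],[0,0,0,0,1],[0,0,0,0,1],[0,0,0,0,1],[0,0,0,0,1],[0,0,0,0,1]]'
python3 -m pendant '[[0,0,-0.5,0,1],[0,0,-1,0,1],[0,0,-1,0,1],[0,0,-1,0,1],[0,0,-1,0,1],[0,0,-1,0,1],[0,0,-0.5,0,1],[0,0,0,0,1]]'
python3 - <<'E'
from h import *
s=state();p=cam('wrist');cv2.imwrite('pics/w6.png',p['image']);print(s['position'],plate(p,.074,(180,60,380,300)))
r,_=blob(p['image'],'red',(180,60,380,300));b,_=blob(p['image'],'blue',(180,60,380,300));print(r,b,ray(p,r,.074),ray(p,b,.074))
for c in ('scene','side'):
  q=cam(c)
  for n in ('plate','plate_red','plate_blue','probe','cradle'):
    print(c,n,[(round(d['p'],2),np.round(d['at'],3).tolist()) for d in eyes.mark_of(q,n)[:3]])
E
```

```text
t: 17.82
position: [0.5558, -0.0213, 0.0586]
eef_rot: [3.142, 0.0, 1.637]
force: [-0.7, 0.5, 0.1]
grip_width: 0.999
gripper_force: 0.0
t: 18.48
position: [0.5578, -0.0216, 0.1823]
eef_rot: [3.136, 0.001, 1.637]
force: [0.6, 1.2, 0.3]
grip_width: 1.0
gripper_force: 0.0
[ 0.55775212 -0.02156977  0.18227049] (array([ 0.5561, -0.0197]), np.float64(0.0823), np.float64(3.59), np.int32(483), np.int32(412))
[243.0621118 159.5942029] [307.85679612 226.62378641] [[0.52621695 0.0086052  0.074     ]] [[ 0.58606329 -0.04795866  0.074     ]]
scene plate [(0.81, [0.553, -0.018, 0.062])]
scene plate_red [(0.81, [0.532, 0.009, 0.072])]
scene plate_blue [(0.83, [0.585, -0.049, 0.074])]
scene probe [(0.66, [0.535, 0.298, 0.072]), (0.62, [0.343, 0.268, 0.013]), (0.6, [0.461, 0.47, 0.01])]
scene cradle [(0.69, [0.539, 0.296, 0.002])]
side plate [(0.69, [0.556, -0.022, 0.066])]
side plate_red [(0.6, [0.527, 0.01, 0.074])]
side plate_blue [(0.74, [0.587, -0.049, 0.073])]
side probe [(0.97, [0.461, 0.466, 0.011]), (0.86, [0.534, 0.297, 0.075]), (0.62, [0.342, 0.272, 0.012])]
side cradle [(0.96, [0.535, 0.295, 0.005]), (0.67, [0.556, -0.016, 0.063])]
```

The plate is flush, centred at (.556,-.020) with a yaw of 3.6°. Now to the cradle.

```bash
python3 -m pendant '[[0.5,0,-0.2,0,1],[1,0,-0.2,0,1],[1,0,-0.2,0,1],[1,0,-0.2,0,1],[1,0,-0.2,0,1],[1,0,-0.2,0,1],[1,0,-0.2,0,1],[1,0,-0.2,0,1]]'>/dev/null
python3 -m pendant '[[1,0,0,0,1],[1,0,0,0,1],[1,0,0,0,1],[1,0,0,0,1],[1,0,0,0,1],[1,0,0,0,1],[1,0,0,0,1],[0.9,0,0,0,1]]'>/dev/null
python3 -m pendant '[[0.5,0,0,-1,1],[0,0,0,-1,1],[0,0,0,-1,1],[0,0,0,-1,1],[0,0,0,-1,1],[0,0,0,-1,1],[0,0,0,-1,1],[0,0,0,-1,1]]'>/dev/null
python3 -m pendant '[[0,0,0,-1,1],[0,0,0,-1,1],[0,0,0,-1,1],[0,0,0,-1,1],[0,0,0,-1,1],[0,0,0,-1,1],[0,0,0,-1,1],[0,0,0,-1,1]]'>/dev/null
python3 -m pendant '[[0,0,0,-1,1],[0,0,0,-1,1],[0,0,0,-0.5,1],[0,0,0,0,1],[0,0,0,0,1]]'
python3 - <<'E'
from h import *
s=state();p=cam('wrist');cv2.imwrite('pics/w7.png',p['image']);print(s['position'],np.degrees(s['eef_rot'][2]),s['q'])
for n in ('probe','probe_tip','cradle'):print(n,[(round(d['p'],2),np.round(d['at'],3).tolist()) for d in eyes.mark_of(p,n)[:3]])
for d in eyes.trace(p,'probe')[:2]:
    v,u=np.nonzero(d['region']);r=cv2.minAreaRect(ray(p,np.c_[u,v],.099)[:,:2].astype(np.float32));print(d['p'],r)
b,g,r=[p['image'][...,i].astype(int) for i in range(3)]
m=((r>b*2)&(g>b*1.6)&(r>60)).astype(np.uint8)
n,l,st,ce=cv2.connectedComponentsWithStats(m)
for i in 1+np.argsort(-st[1:,4])[:4]:
    v,u=np.nonzero(l==i);print(st[i],np.round(ce[i],1),cv2.minAreaRect(ray(p,np.c_[u,v],.099)[:,:2].astype(np.float32)))
E
```

```text
t: 22.22
position: [0.5344, 0.2966, 0.2109]
eef_rot: [3.141, 0.0, 2.928]
force: [0.1, 0.3, -0.4]
grip_width: 1.001
gripper_force: 0.0
[0.5343778  0.2966112  0.21090853] 167.75005185551 [ 3.77645994e-01  1.87334434e-01  1.56418399e+00  1.93877173e-04
  1.38986297e+00 -9.79383282e-01]
probe [(0.65, [0.532, 0.299, 0.071]), (0.6, [0.465, 0.466, 0.008])]
probe_tip [(0.61, [0.392, 0.226, 0.008]), (0.59, [0.462, 0.393, 0.009])]
cradle [(0.81, [0.534, 0.297, 0.0])]
0.59 ((0.39448392391204834, 0.27318432927131653), (0.0409051813185215, 0.035407282412052155), 82.29645538330078)
0.55 ((0.5333510637283325, 0.29790639877319336), (0.025041060522198677, 0.16707104444503784), 76.2056655883789)
[ 269  120   28   53 1407] [282.  145.7] ((0.4927617907524109, 0.3075687885284424), (0.02243720553815365, 0.04337982460856438), 77.21907806396484)
[ 267  219   27   42 1019] [280.  238.6] ((0.57564377784729, 0.28765344619750977), (0.02366434969007969, 0.04112803936004639), 77.79423522949219)
[441  34  35  38 651] [458.2  51.9] ((0.45084404945373535, 0.4546605348587036), (0.014180575497448444, 0.025313571095466614), 38.181339263916016)
[394  88  33  35 571] [409.6 104.8] ((0.4818739593029022, 0.4144189953804016), (0.013788565993309021, 0.025632211938500404), 37.8419075012207)
```

View pics/w7.png

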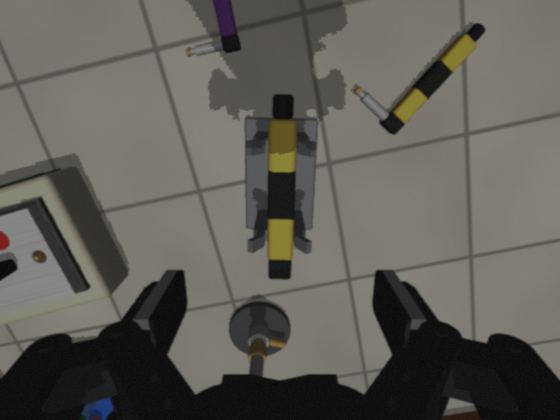

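Yellow segments at (282,146) and (280,239), with the dark grip between them at (281,195). The cap is at the top end and the head at the bottom (+x). Now I'll descend onto it.

```bash
python3 -m pendant '[[0,0.05,0.5,0.17,1],[0,0,1,0,1],[0,0,1,0,1],[0,0,1,0,1],[0,0,1,0,1],[0,0,1,0,1],[0,0,1,0,1],[0,0,0.8,0,1]]'>/dev/null
python3 -m pendant '[[0,0,0.5,0,1],[0,0,0.3,0,1],[0,0,0,0,1],[0,0,0,0,1]]'
python3 -m pendant '[[0,0,0,0,0],[0,0,0,0,0],[0,0,0,0,0],[0,0,0,0,0],[0,0,0,0,0],[0,0,0,0,0],[0,0,0,0,0]]' 50
```

```text
t: 23.47
position: [0.5351, 0.2972, 0.0489]
eef_rot: [3.141, 0.0, 2.917]
force: [-0.2, -0.2, 0.0]
grip_width: 0.999
gripper_force: 0.0
t: 24.05
position: [0.5353, 0.2972, 0.0493]
eef_rot: [3.141, 0.001, 2.917]
force: [-0.8, -0.3, 2.6]
grip_width: 0.274
gripper_force: 49.8
```

```bash
python3 -m pendant '[[0,0,0,0,0],[0,0,-0.3,0,0],[0,0,-0.8,0,0],[0,0,-1,0,0],[0,0,-1,0,0],[0,0,-1,0,0],[0,0,-1,0,0],[0,0,-1,0,0]]' 90
python3 -m pendant '[[0,-0.5,-0.1,0,0],[0.06,-1,0,0,0],[0.06,-1,0,0,0],[0.06,-1,0,0,0],[0.06,-1,0,0,0],[0.06,-1,0,0,0],[0.06,-1,0,0,0],[0.06,-1,0,0,0]]'>/dev/null
python3 -m pendant '[[0.06,-1,0,0,0],[0.06,-1,0,0,0],[0.06,-1,0,0,0],[0.06,-1,0,0,0],[0.06,-1,0,0,0],[0.06,-1,0,0,0],[0.06,-0.7,0,0,0],[0,0,0,0,0]]'>/dev/null
python3 -m pendant '[[0,0,0,0,0],[0,0,0,0,0]]'
python3 - <<'E'
from h import *
s=state();P=np.array(s['position']);yw=s['eef_rot'][2];print(P,np.degrees(yw))
tx=np.array([np.cos(yw),np.sin(yw),0]);T=P-.072*tx-[0,0,.0321];print('tip pred',T)
o=np.zeros((400,800,3),np.uint8)
for i,c in enumerate(('scene','side')):
    p=cam(c);u=proj(p,np.array([T,[.5262,.0084,.074]]));print(c,u)
    for d in eyes.mark_of(p,'probe_tip')[:3]+eyes.mark_of(p,'probe')[:3]:print(round(d['p'],2),np.round(d['at'],4))
    x,y=map(int,u[0]);x0,y0=x-40,y-40
    o[:,400*i:400*i+400]=cv2.resize(p['image'][y0:y0+80,x0:x0+80],(400,400),interpolation=2);print('crop',x0,y0)
cv2.imwrite('pics/c8.png',o)
E
```

```text
t: 24.72
position: [0.5342, 0.2968, 0.171]
eef_rot: [-3.141, -0.001, 2.917]
force: [1.1, 0.1, -1.3]
grip_width: 0.266
gripper_force: 88.2
t: 26.22
position: [0.4547, 0.0242, 0.1719]
eef_rot: [3.141, -0.001, 2.916]
force: [-0.1, 0.9, -1.8]
grip_width: 0.268
gripper_force: 88.4
[0.45468477 0.0241588  0.17187579] 167.09176254410514
tip pred [0.52486526 0.0080747  0.13977579]
scene [[265.72343389 168.46795306]
 [266.0643871  188.20367755]]
0.53 [0.5264 0.0083 0.138 ]
0.97 [0.4582 0.4659 0.01  ]
0.69 [0.4522 0.0242 0.1944]
0.54 [0.3453 0.2671 0.0104]
crop 225 128
side [[306.6593246  167.16454862]
 [305.90290446 193.69874149]]
0.49 [0.464  0.3938 0.0089]
0.36 [0.5236 0.0074 0.1391]
0.97 [0.4547 0.0259 0.1988]
0.68 [0.4645 0.4636 0.0081]
crop 266 127
```

View pics/c8.png

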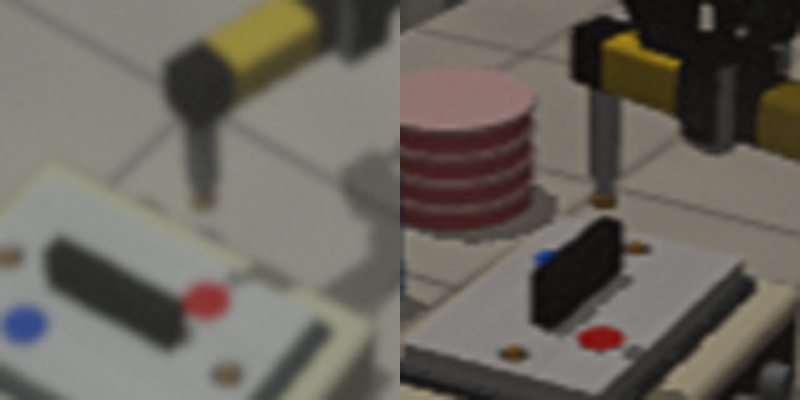

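The tip is in the crops at (203,203) and (603,205), as predicted, and the plate lies flush with both pins through the holes. I'll lower the tip onto red.

```bash
python3 -m pendant '[[-0.06,0,0.9,0,0],[0,0,1,0,0],[0,0,0.8,0,0],[0,0,0.4,0,0],[0,0,0.1,0,0],[0,0,0,0,0],[0,0,0,0,0]]'
python3 -m pendant '[[0,0,0.12,0,0],[0,0,0.1,0,0],[0,0,0,0,0]]'
```

```text
t: 27.1
position: [0.4571, 0.0237, 0.1095]
eef_rot: [3.141, 0.001, 2.917]
force: [-0.3, -0.2, -1.9]
grip_width: 0.264
gripper_force: 88.4
t: 27.35
position: [0.4571, 0.0236, 0.1048]
eef_rot: [3.141, 0.002, 2.917]
force: [0.9, 0.4, -0.5]
grip_width: 0.268
gripper_force: 88.4
```

```bash
python3 -m pendant '[[0,0,0.1,0,0],[0,0,0,0,0],[0,0,0,0,0],[0,0,0,0,0],[0,0,0,0,0],[0,0,0,0,0],[0,0,0,0,0],[0,0,0,0,0]]'
python3 - <<'E'
from h import *
s=state();P=np.array(s['position']);yw=s['eef_rot'][2];tx=np.array([np.cos(yw),np.sin(yw),0]);print('tip',(P-.072*tx)[:2],P,s['force'])
print(np.mean([state()['force'] for _ in range(3)],0))
E
python3 -m pendant '[[0,0,0,0,0],[0,0,0,0,0],[0,0,0,0,0]]'
```

```text
t: 28.02
position: [0.4566, 0.0236, 0.1023]
eef_rot: [-3.142, 0.0, 2.917]
force: [1.4, -0.2, 1.1]
grip_width: 0.265
gripper_force: 88.5
tip [0.52674658 0.00754142] [0.45655862 0.0235929  0.10234119] [ 1.37929835 -0.16619836  1.13492016]
[ 1.37929835 -0.16619836  1.13492016]
t: 28.27
position: [0.4564, 0.0236, 0.1022]
eef_rot: [-3.142, 0.0, 2.917]
force: [0.6, -0.1, 1.8]
grip_width: 0.261
gripper_force: 88.5
```

```bash
python3 -m pendant '[[0,0,-0.5,0,0],[0,0,-1,0,0],[0,0,-1,0,0],[0,0,-0.3,0,0],[-0.5,-0.29,0,0,0],[-1,-0.58,0,0,0],[-1,-0.58,0,0,0],[-0.7,-0.41,0,0,0]]'
python3 -m pendant '[[-0.31,-0.18,0,0,0],[0,0,0,0,0],[0,0,0.8,0,0],[0,0,1,0,0],[0,0,0.5,0,0],[0,0,0.1,0,0],[0,0,0,0,0],[0,0,0,0,0]]'
python3 - <<'E'
from h import *
s=state();P=np.array(s['position']);yw=s['eef_rot'][2];tx=np.array([np.cos(yw),np.sin(yw),0]);T=P-.072*tx-[0,0,.0321];print('tip',T,'target .586 -.048',P)
for c in ('scene','side'):
    p=cam(c);print(c,proj(p,T),[(round(d['p'],2),np.round(d['at'],4).tolist()) for d in eyes.mark_of(p,'probe_tip')[:2]])
E
```

```text
t: 28.93
position: [0.5109, -0.0283, 0.1569]
eef_rot: [-3.141, -0.001, 2.917]
force: [0.4, -0.6, -1.7]
grip_width: 0.263
gripper_force: 88.3
t: 29.6
position: [0.5158, -0.0316, 0.1107]
eef_rot: [3.142, 0.0, 2.917]
force: [-0.8, -0.2, -1.5]
grip_width: 0.268
gripper_force: 88.3
tip [ 0.58600255 -0.04758952  0.07863146] target .586 -.048 [ 0.51580937 -0.03156089  0.11073146]
scene [229.43606145 191.73197131] []
side [296.85455346 176.29472817] [(0.43, [0.4648, 0.3951, 0.0084])]
```

```bash
python3 -m pendant '[[0,0,0.15,0,0],[0,0,0.12,0,0],[0,0,0.1,0,0],[0,0,0.05,0,0],[0,0,0,0,0],[0,0,0,0,0],[0,0,0,0,0],[0,0,0,0,0]]'
python3 -m pendant '[[0,0,0,0,0],[0,0,0,0,0],[0,0,0,0,0],[0,0,0,0,0]]'
python3 - <<'E'
from h import *
print(state()['position'])
p=cam('side');print([ (round(d['p'],2),np.round(d['at'],3)) for d in eyes.mark_of(p,'plate')[:1]+eyes.mark_of(p,'plate_red')[:1]])
E
```

```text
t: 30.47
position: [0.5161, -0.0318, 0.1021]
eef_rot: [3.142, 0.001, 2.917]
force: [0.4, -0.4, 1.0]
grip_width: 0.264
gripper_force: 88.5
t: 30.8
position: [0.516, -0.0318, 0.102]
eef_rot: [3.142, 0.001, 2.917]
force: [1.2, -0.5, 0.7]
grip_width: 0.267
gripper_force: 88.5
[ 0.51602889 -0.03182892  0.10198621]
[(0.61, array([ 0.555, -0.018,  0.067])), (0.68, array([0.527, 0.009, 0.074]))]
```

```bash
python3 -m pendant '[[0,0,-0.5,0,0],[0,0,-1,0,0],[0,0,-1,0,0],[0,0,-1,0,0],[0.16,0.6,0,0,0],[0.16,1,0,0,0],[0.16,1,0,0,0],[0.16,1,0,0,0]]'>/dev/null
python3 -m pendant '[[0.16,1,0,0,0],[0.16,1,0,0,0],[0.16,1,0,0,0],[0.16,1,0,0,0],[0.16,1,0,0,0],[0.16,1,0,0,0],[0.16,1,0,0,0],[0.16,1,0,0,0]]'>/dev/null
python3 -m pendant '[[0.16,1,0,0,0],[0.16,1,0,0,0],[0.16,1,0,0,0],[0.16,1,0,0,0],[0.16,0.65,0,0,0],[0,0,0,0,0],[0,0,0,0,0],[0,0,0,0,0]]'
python3 - <<'E'
from h import *
s=state();P=np.array(s['position']);yw=s['eef_rot'][2];tx=np.array([np.cos(yw),np.sin(yw)]);ty=np.array([np.sin(yw),-np.cos(yw)])
d=np.array([.5353,.2972])-P[:2];print('shares',d@tx/.02,d@ty/.02,'yaw',np.degrees(yw-2.917),P)
E
```

```text
t: 32.95
position: [0.5345, 0.2966, 0.1711]
eef_rot: [-3.14, -0.001, 2.917]
force: [-0.3, -0.2, -1.2]
grip_width: 0.265
gripper_force: 88.4
shares -0.033142811386295525 0.03950772783762406 yaw -0.004995549765370386 [0.53447776 0.29657739 0.17113133]
```

```bash
python3 -m pendant '[[-0.03,0.04,0.6,0,0],[0,0,1,0,0],[0,0,1,0,0],[0,0,1,0,0],[0,0,0.7,0,0],[0,0,0.3,0,0],[0,0,0,0,0],[0,0,0,0,0]]' | egrep 'pos|^force'
python3 -m pendant '[[0,0,0.4,0,0],[0,0,0.3,0,0],[0,0,0.3,0,0],[0,0,0.2,0,0],[0,0,0,0,0],[0,0,0,0,0]]' | egrep 'pos|^force'
```

```text
position: [0.5361, 0.2976, 0.08]
force: [0.1, 0.3, -1.8]
position: [0.5355, 0.2978, 0.0554]
force: [-0.4, 0.1, -0.8]
```

```bash
python3 -m pendant '[[0,0,0.15,0,0],[0,0,0.08,0,0],[0,0,0,0,0]]' | egrep 'pos|^force'
for i in 1 2 3; do python3 -m pendant '[[0,0,0.03,0,0],[0,0,0,0,0]]' | egrep 'pos|^force'; done
```

```text
position: [0.5357, 0.2978, 0.0509]
force: [0.1, -0.3, -1.8]
position: [0.5359, 0.2979, 0.0506]
force: [-0.1, -0.3, -1.3]
position: [0.5359, 0.2979, 0.05]
force: [-0.3, -0.1, -1.5]
position: [0.536, 0.2979, 0.0494]
force: [0.5, -0.1, -2.0]
```

```bash
for i in 1 2 3; do python3 -m pendant '[[0,0,0.03,0,0],[0,0,0,0,0]]' | egrep 'pos|^force'; done
```

```text
position: [0.536, 0.2979, 0.0494]
force: [-1.4, -0.3, 3.2]
position: [0.536, 0.2979, 0.0494]
force: [-4.8, -1.4, 7.7]
position: [0.536, 0.2979, 0.0494]
force: [-5.9, -2.4, 10.4]
```

Seated at z = .0494. I'll release, retreat and check.

```bash
python3 -m pendant '[[0,0,-0.06,0,0],[0,0,0,0,1],[0,0,0,0,1],[0,0,0,0,1],[0,0,0,0,1],[0,0,0,0,1],[0,0,0,0,1],[0,0,0,0,1]]' | tail -3
python3 -m pendant '[[0,0,-0.4,0,1],[0,0,-1,0,1],[0,0,-1,0,1],[0,0,-1,0,1],[0,0,-1,0,1],[0,0,-1,0,1],[0,0,-1,0,1],[0,0,-1,0,1]]'>/dev/null
python3 -m pendant '[[0,0,-0.5,0,1],[0,0,0,0,1],[0,0,0,0,1]]'
python3 - <<'E'
from h import *
p=cam('wrist');o=np.zeros((420,800,3),np.uint8);o[:300,:400]=cv2.resize(p['image'],(400,300))
b,g,r=[p['image'][...,i].astype(int) for i in range(3)]
m=((r>b*2)&(g>b*1.6)&(r>60)).astype(np.uint8);n,l,st,ce=cv2.connectedComponentsWithStats(m)
for i in 1+np.argsort(-st[1:,4])[:2]:
    v,u=np.nonzero(l==i);print(cv2.minAreaRect(ray(p,np.c_[u,v],.099)[:,:2].astype(np.float32)))
q=cam('side');o[:420,400:]=cv2.resize(q['image'][150:360,170:370],(400,420),interpolation=2)
for n in ('probe','plate','burner','rack','dishes'):print(n,[(round(d['p'],2),np.round(d['at'],3).tolist()) for d in eyes.mark_of(q,n)[:3]])
cv2.imwrite('pics/c9.png',o)
E
```

```text
force: [0.3, 0.5, 0.4]
grip_width: 0.995
gripper_force: 0.0
t: 36.95
position: [0.5361, 0.2979, 0.2071]
eef_rot: [3.141, 0.001, 2.917]
force: [-0.3, -0.4, -0.7]
grip_width: 1.003
gripper_force: 0.0
((0.4932582974433899, 0.30720609426498413), (0.02223435416817665, 0.043392613530159), 77.15995788574219)
((0.576509416103363, 0.2879863381385803), (0.023192863911390305, 0.04091499745845795), 77.86740112304688)
probe [(0.63, [0.536, 0.299, 0.072]), (0.61, [0.464, 0.469, 0.01]), (0.57, [0.587, -0.049, 0.078])]
plate [(0.9, [0.557, -0.022, 0.067]), (0.26, [0.588, -0.048, 0.075])]
burner [(0.59, [0.737, 0.225, -0.001])]
rack [(0.97, [0.761, -0.007, 0.003])]
dishes [(0.81, [0.761, -0.205, -0.004])]
```

View pics/c9.png

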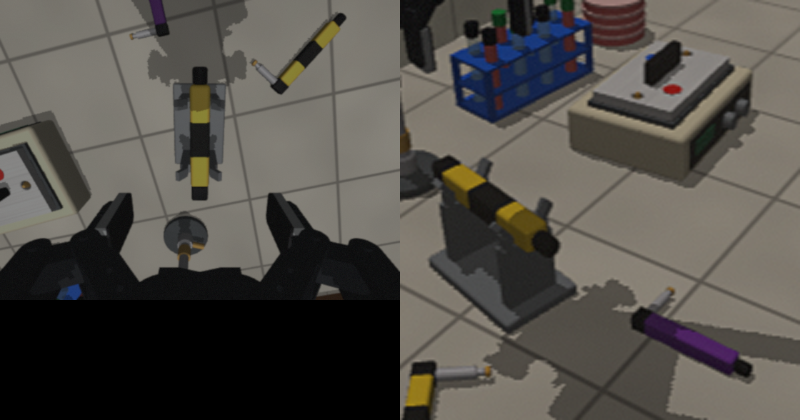

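The probe is back in its cradle (crop (500,205)), and the plate is flush on the heater with its pins showing. The burner, rack and dishes are where they started, and the gripper is clear of everything.

```bash
python3 -c "
from bench import env
print(env.job_done())"
```

```text
the job is handed in; nothing more can be done
None
```

I've handed the job in: the plate is flush on the heater pins and released, the probe touched red and then blue for over half a second each, and it is back in its cradle, with the bystanders unmoved (about 37 s of the 64 s; no verdict was shown).

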